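# Close up a bench instrument with a T-handled driver

## Task

Close up the white bench instrument: take the blue T-handled driver from its blue stand and use its blade to turn both brass cross-slot screws on the cover clockwise until each is fully home against its stop, then put the driver back upright, fully down in its own blue stand. Turn the screws with the driver only, never with the fingers, and leave the yellow driver, the amber bottle and the white parts tray where they are.

Things in the scene. Friction and masses are not known exactly. Their poses are not given: they have to be found in the camera images.
- driver: Blue T-handled flat-blade driver, 125 mm tall, about 160 g, standing upright in the blue stand's pocket at the start. Origin: middle of the blade's lower edge; z up along the shank; x along the handle bar and the blade's width. Handle bar: 80 mm (x) by 24 mm (y) by 24 mm, from z = 101 to 125 mm. Shank 14 mm in diameter. Blade: 24 mm wide (x), 5 mm thick (y), the lowest 14 mm.
- driver_grip (a point): Centre of the driver's handle bar, 113 mm above the blade's lower edge; grip across y (24 mm).
- driver_tip (a point): Middle of the blade's lower edge.
- stand_blue: Blue tool stand, fixed to the bench: foot 76 by 60 by 10 mm with an open-topped pocket 30 mm (x) by 18 mm (y), 8 mm blue walls, rim 75 mm above the bench. The driver's blade stands on the pocket's floor, 10 mm above the bench. Origin: centre of its underside; z up.
- stand_blue_pocket (a point): Centre of the blue stand's pocket floor, 10 mm above the bench; axes of the stand.
- case: White bench instrument lying flat, fixed, 150 mm (x) by 200 mm (y), 64 mm tall with a grey cover on top that carries the two screws. Origin: centre of its underside; z up.
- boss_a: Dark steel seat ring of screw A, 44 mm wide, 4 mm tall on the cover, with the screw in it. Origin: on the screw's axis, on the cover 64 mm above the bench; axes of the instrument.
- boss_b: The same seat ring with screw B.
- screw_a_center (a point): Centre of screw A on the floor of its cross slot, 71 mm above the table; axes of the instrument. On the case at (-40, 65) mm. The head is 36 mm wide; two crossing slots, each 9 mm wide, right across the head and 8 mm deep, so the brass lands are at 79 mm above the table.
- screw_b_center (a point): Centre of screw B on the floor of its cross slot, 71 mm above the table; axes of the instrument. On the case at (40, -65) mm. The head is 36 mm wide; two crossing slots, each 9 mm wide, right across the head and 8 mm deep, so the brass lands are at 79 mm above the table.
- screw_a (a joint): Angle of the captive brass screw A (on the cover's -x, +y corner). Grows as it is turned clockwise seen from above; it starts somewhere between 0.3 and 0.9 rad and 2.4 rad is the hard stop, fully home. Stiff: about 0.15 N m. The direction in which the slots point is NOT tied to this value: it differs from run to run and must be seen or felt for with the blade.
- screw_b (a joint): Angle of the captive brass screw B (on the cover's +x, -y corner). Grows as it is turned clockwise seen from above; it starts somewhere between 0.3 and 0.9 rad and 2.4 rad is the hard stop, fully home. Stiff: about 0.15 N m. The direction in which the slots point is NOT tied to this value: it differs from run to run and must be seen or felt for with the blade.
- nut_driver: Bystander: yellow T-handled nut driver of the same size as the blue one, standing in the yellow stand. Origin: middle of its lower end; z up.
- stand_yellow: Yellow tool stand, fixed, same shape as the blue one. Origin: centre of its underside.
- flux_bottle: Bystander: small amber bottle with a black cap, 38 mm wide, 75 mm tall. Origin: centre of its underside.
- parts_tray: Bystander: white open parts tray, 110 by 60 by 30 mm. Origin: centre of its underside.
There are look-alikes about, which are no part of the job. What is meant by the driver is not red, and is the smaller of those in its own colour.

How it is judged:
On the way, in this order (a step that is already met when the one before it is completed fails the run):
1. the driver is lifted clear of its stand (z of driver_tip in the frame of stand_blue above 0.076 m), for 0.1 s.
2. both screws are turned home (2.3 rad or more) (value of joint each of screw_a, screw_b above 2.3 rad), for 0.2 s.
At the end, for the whole second after the job is handed in: both screws at 2.3 rad or more (2.4 is the stop); the blue driver at rest in the blue stand's pocket, its blade within 6 mm of the pocket's floor and 10 mm of its centre, upright within 0.2 rad (all of step 2 and horizontal distance between driver_tip and stand_blue_pocket below 0.01 m and z of driver_tip in the frame of stand_blue below 0.016 m and angle between driver's own z axis and vertical below 0.2 rad and linear speed of driver below 0.02 m/s); the robot touches nothing.
It fails at once if a screw or its seat is touched by the fingers (contact force between the fingers and boss_a above 1 N or contact force between the fingers and boss_b above 1 N).
It fails at once if the yellow driver, the bottle or the tray is displaced by more than 25 mm (distance of any of nut_driver, flux_bottle, parts_tray from where it was at the start of the episode above 0.025 m).
It also fails if it takes over 72 s, if anything falls off the work surface, if the arm or the gripper's body presses on something with over 40 N, if the wrist force passes 120 N, or if a joint passes its speed limit or range.

## Robot

A 6-joint arm with a two-finger parallel gripper is mounted at the origin on the work surface. World frame = base frame: x ahead of the robot, y to its left, z up, the work surface at z = 0. Lengths are in m, angles in rad, forces in N, time in s.
With the tool pointing down it reaches from about 0.425 to 0.95 m from the base axis. Payload 14.7 kg.
Tool frame: the origin (TCP) lies at the very end of the fingers, on their centre line; the grasp point (between the pads) lies ctrl.hold_point_z behind it (ctrl.hold_point_z is the distance from the TCP to the grasp point, in m); z points along the fingers, y is the line along which they close (so a half turn about z gives the same grasp; the last joint's range is limited). The gripper opens to 85 mm and grips with 20 to 120 N. Pads are 22 mm wide; open, the fingers measure 114 mm over their backs; the gripper's body (76 mm by 85 mm) begins 54 mm behind the grasp point. The pads swing forward as they close: fully open they stand 13 mm farther back than shut.
Start: joints at [-1.293, 0.48, 1.596, -0, 1.065, -0.047], TCP at [0.207, -0.616, 0.207] pointing down, gripper open.
Joint ranges: [-2.75, 2.75], [-0.82, 2.05], [0.23, 2.67], [-1.56, 4.7], [0.09, 2.69], [-2.92, 2.92]. Speed limits (rad/s): [1.89, 1.89, 2.39, 3.01, 3.01, 3.01].

## Interface

Orientations are given as a unit quaternion [x, y, z, w].
In Python, from cell import ctrl, optics, spot_in gives the robot as it stands.
- The arm moves only by the shell command python3 -m crank 'ROWS' [FORCE]. ROWS is JSON, a list of rows, each a list of 7 numbers: the opening, from -1 (shut) to 1 (fully open), then the shift along the tool's x, y, z in units of 150 mm (1.0 is 150 mm), then the turn, a rotation vector about the tool's x, y, z in units of 90 degrees (1.0 is 90 degrees). A call has 1 to 5 rows; each row is the pose to reach, as a shift and turn from the pose commanded when the call began, along the tool's axes at that moment; what a row does not reach only later rows make up. A row lasts 1/12 s, in which the tool goes at most 41.7 mm and 7.16 degrees, less where a joint would pass 70% of its speed; a pose out of reach is approached as far as the arm can. A call with a number of a shift or a turn outside -1 to 1 is refused whole. A call with a gripper value outside its range is refused whole. The fingers move at their own pace and stop on an object; FORCE is the grip in N (left out, the last holds). Time passes only in rows, so rows that repeat a pose let the fingers close. It gives the time, the measured TCP pose, the force, the opening and the grip force at its end, in the units of the state.
- ctrl.observe(): the state, without advancing time (a new reading comes with each control period).
- optics.read_camera(name): name is "side" or "top" or "wrist"; returns a dict with "img" (384x512x3 uint8, red, green, blue), "z_map" (384x512 float32, m along the optical axis (not along the pixel's ray), 0 where there is no reading), "fx", "fy", "cx", "cy" (pixels), "R" (3x3) and "t" (3): a world point X has camera coordinates R X + t. Camera axes: x right, y down, z forward; pixel columns grow to the right and rows downward; lengths in m; the calibration is good to about 2 mm. A picture is of the moment at which its call begins.
- ctrl.close_job(): hands the job in; it is judged then, once.
Trained networks look in the newest picture that a camera, given by its name, has taken for a name from the list of things; names that differ only in an ending like _2 or _b are one class to them, and where a whole thing is asked for, a point or a joint stands for the part that bears it (a point fixed in the world has none). Each returns a list of dicts, best first, with "score" (0 to 1); they miss things now and then, are a little off and sometimes report something else, mostly with a low value. They report only what shows in the picture. A call takes as long as a camera call. They do not tell look-alikes from the thing itself.
- spot_in(camera, query): "box" ([centre column, centre row, width, height] in pixels, round what is visible of it).
The state is a dict: "time_s": time; "q": joint angles; "qvel": joint speeds; "joint_torque": joint torques, N m; "eef_pos": TCP position; "tool_rot": TCP orientation; "force": force on the tool from outside, world axes, zero at the start; "ft_torque": the same for the moment, N m; "opening": finger opening in m; "gripper_force": force on a finger pad.
Only numpy, scipy, OpenCV 4.12 (cv2) and the standard library are available. Lean on these libraries where they do the work, as an engineer would, in place of code of your own. Each camera call takes 0.05 s, during which the arm holds its last target. There are 200 camera calls.

## Working session

There is one attempt and no reset: what is moved stays moved. The work goes in short steps, Python scripts to look and compute and a shell command to move; the robot and the scene stay as the last step left them, time stands still between calls to the robot, and variables do not carry over. Pictures are saved under pics/ and viewed, at most 10 in all, crops included, and the job is handed in when it is done.

```bash
ls; mkdir -p pics
python3 - <<'E'
from cell import ctrl, optics, spot_in
import cv2, numpy as np
s=ctrl.observe(); print(s['time_s'],s['eef_pos'],s['tool_rot'],s['opening'],ctrl.hold_point_z)
ims=[]
for n in ['top','side']:
    c=optics.read_camera(n); np.savez(f'pics/{n}.npz',**c); ims.append(cv2.cvtColor(c['img'],cv2.COLOR_RGB2BGR))
    print(n,c['R'].round(3).tolist(),c['t'],c['fx'])
    for q in ['driver','stand_blue','case','boss_a','nut_driver','flux_bottle','parts_tray']:
        print(q,[(round(d['score'],2),np.round(d['box']).tolist()) for d in spot_in(n,q)[:4]])
cv2.imwrite('pics/top.png',cv2.resize(ims[0],(768,576)));cv2.imwrite('pics/side.png',cv2.resize(ims[1],(768,576)))
E
```

```text
pics
0.0 [ 0.20732568 -0.61557082  0.20665624] [ 9.86839473e-01  1.61701760e-01 -6.19349693e-05 -6.25538428e-04] 0.08531338880824241 0.0187
top [[-0.004, -1.0, -0.005], [-0.998, 0.004, -0.062], [0.062, 0.005, -0.998]] [-0.00382644  0.57535538  1.13187795] 451.8976675745837
driver [(0.97, [167.0, 259.0, 48.0, 32.0]), (0.72, [142.0, 154.0, 39.0, 17.0]), (0.57, [175.0, 199.0, 15.0, 36.0])]
stand_blue [(0.79, [188.0, 202.0, 18.0, 30.0]), (0.42, [300.0, 193.0, 87.0, 78.0])]
case [(0.67, [395.0, 212.0, 37.0, 46.0]), (0.6, [299.0, 193.0, 86.0, 75.0])]
boss_a [(0.77, [325.0, 174.0, 16.0, 23.0]), (0.6, [277.0, 212.0, 19.0, 21.0])]
nut_driver [(0.78, [112.0, 201.0, 21.0, 36.0])]
flux_bottle [(0.64, [205.0, 145.0, 13.0, 14.0])]
parts_tray [(0.84, [394.0, 212.0, 36.0, 47.0])]
side [[-0.972, -0.237, 0.014], [-0.168, 0.644, -0.746], [0.167, -0.727, -0.666]] [0.55164237 0.16712789 0.91972769] 416.3963546961158
driver [(0.89, [250.0, 245.0, 42.0, 32.0]), (0.86, [320.0, 264.0, 37.0, 79.0]), (0.83, [181.0, 275.0, 33.0, 58.0]), (0.39, [192.0, 233.0, 16.0, 32.0])]
stand_blue [(0.73, [247.0, 273.0, 43.0, 48.0])]
case [(0.97, [271.0, 177.0, 60.0, 72.0])]
boss_a [(0.7, [261.0, 154.0, 18.0, 18.0]), (0.48, [286.0, 186.0, 17.0, 11.0])]
nut_driver [(0.98, [232.0, 305.0, 55.0, 35.0]), (0.42, [230.0, 336.0, 48.0, 49.0])]
flux_bottle [(0.93, [194.0, 236.0, 20.0, 29.0])]
parts_tray [(0.63, [303.0, 136.0, 42.0, 19.0])]
```

View pics/top.png

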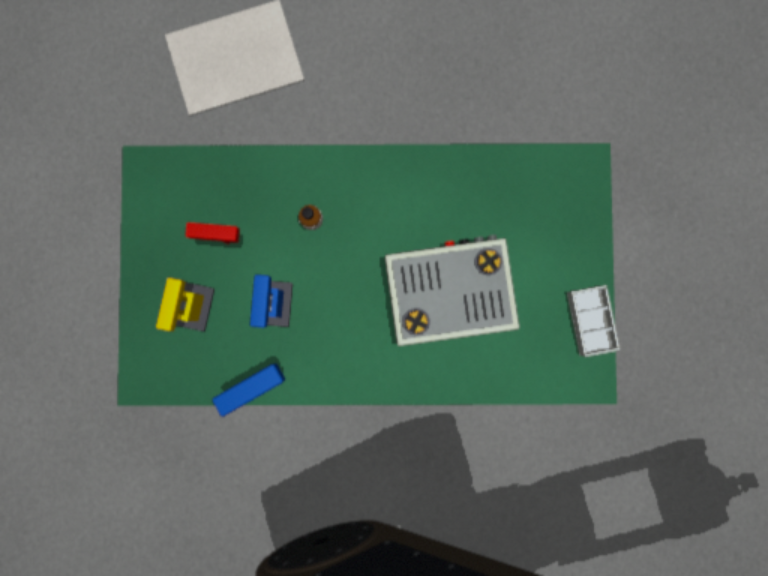

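View pics/side.png

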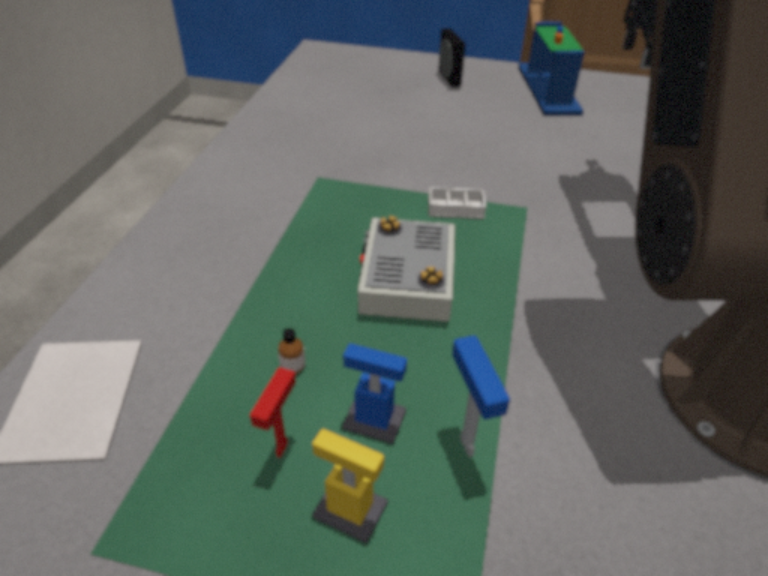

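The top view shows the real driver in the blue stand at about (260,300) in the enlarged picture, with its bar along the image's vertical. The bigger blue one at (248,388) and the red one are look-alikes. The screws are at (488,261) and (416,321). The side view agrees, with the stand and driver at (375,390).

```bash
cat > h.py <<'E'
import numpy as np, cv2
from scipy.spatial.transform import Rotation as Ro
from cell import ctrl, optics, spot_in
def cloud(c):
    z=c['z_map']; v,u=np.mgrid[:z.shape[0],:z.shape[1]]
    P=np.stack([(u-c['cx'])/c['fx']*z,(v-c['cy'])/c['fy']*z,z],-1)
    W=(P-c['t'])@c['R']; W[z==0]=np.nan; return W
def ray_at(c,u,v,h):
    d=np.array([(u-c['cx'])/c['fx'],(v-c['cy'])/c['fy'],1])@c['R']; o=-c['R'].T@c['t']
    return o+d*(h-o[2])/d[2]
def hsv(c): return cv2.cvtColor(c['img'],cv2.COLOR_RGB2HSV)
def rect(P): # min-area rect of xy points
    (x,y),(w,h),a=cv2.minAreaRect((P[:,:2]*1000).astype(np.float32)); 
    b=cv2.boxPoints(((x,y),(w,h),a)); e=b[1]-b[0]; f=b[2]-b[1]
    L=e if np.hypot(*e)>np.hypot(*f) else f
    return dict(c=(round(x,1),round(y,1)),size=(round(w,1),round(h,1)),long_deg=round(float(np.degrees(np.arctan2(L[1],L[0]))),1))
def goto(xyz,yaw=None,s=None):
    """shift and turn (row units) from present measured pose to tool-down pose at xyz with tool y at yaw"""
    s=s or ctrl.observe(); R0=Ro.from_quat(s['tool_rot'])
    d=R0.inv().apply(np.array(xyz)-s['eef_pos'])/.15
    if yaw is None: return d.round(3)
    best=None
    for k in (0,np.pi):
        y=np.array([np.cos(yaw+k),np.sin(yaw+k),0]); z=np.array([0,0,-1]); x=np.cross(y,z)
        r=(R0.inv()*Ro.from_matrix(np.stack([x,y,z],1))).as_rotvec()/(np.pi/2)
        if best is None or np.linalg.norm(r)<np.linalg.norm(best): best=r
    return d.round(3),best.round(3)
E
python3 - <<'E'
from h import *
for n in ['top','side']:
    c=dict(np.load(f'pics/{n}.npz')); W=cloud(c); H=hsv(c)
    inb=(W[...,0]>.2)&(W[...,0]<1.0)&(abs(W[...,1])<.6)
    blue=(H[...,0]>100)&(H[...,0]<125)&(H[...,1]>120)&inb&(W[...,2]>.02)
    k,l,st,ce=cv2.connectedComponentsWithStats(blue.astype(np.uint8))
    for i in range(1,k):
        if st[i,4]>30:
            P=W[l==i]; print(n,ce[i].round(),st[i,4],'zmax',np.nanpercentile(P[:,2],95).round(4),rect(P[P[:,2]>np.nanmax(P[:,2])-.012]))
    br=(H[...,0]>12)&(H[...,0]<28)&(H[...,1]>130)&inb&(W[...,2]>.06)&(W[...,2]<.1)&(W[...,1]<.06)
    k,l,st,ce=cv2.connectedComponentsWithStats(cv2.dilate(br.astype(np.uint8),np.ones((3,3))))
    for i in range(1,k):
        P=W[(l==i)&br]; 
        if len(P)>15: print('brass',ce[i].round(),len(P),np.nanmean(P,0).round(4))
    wt=(W[...,2]>.055)&(W[...,2]<.075)&inb&(W[...,1]<.1)&(W[...,1]>-.25)
    print('case',rect(W[wt]))
# pose for looking at the driver with wrist
c=optics.read_camera('wrist'); s=ctrl.observe(); R=Ro.from_quat(s['tool_rot']).as_matrix()
print('cam in tool', R.T@(-c['R'].T@c['t']-s['eef_pos']),'axis',R.T@c['R'][2],c['fx'])
E
```

```text
top [176. 200.] 538 zmax 0.1388 {'c': (539.0, 178.2), 'size': (24.7, 78.8), 'long_deg': -5.3}
top [165. 259.] 686 zmax 0.1691 {'c': (407.0, 189.4), 'size': (31.0, 105.3), 'long_deg': -60.3}
brass [326. 174.] 90 [ 0.6024 -0.1804  0.0785]
brass [277. 214.] 83 [ 0.5056 -0.0636  0.0774]
case {'c': (555.3, -121.9), 'size': (150.3, 200.1), 'long_deg': -82.1}
side [320. 251.] 1093 zmax 0.1649 {'c': (406.9, 192.9), 'size': (31.6, 105.8), 'long_deg': -60.2}
side [249. 254.] 1274 zmax 0.1345 {'c': (538.3, 181.6), 'size': (25.0, 78.9), 'long_deg': -3.8}
brass [260. 149.] 58 [ 0.6019 -0.1769  0.0738]
brass [287. 184.] 81 [ 0.506  -0.0579  0.0739]
case {'c': (555.2, -118.4), 'size': (149.7, 202.9), 'long_deg': -82.2}
cam in tool [ 0.07636469 -0.00050778 -0.1666912 ] axis [-3.03089450e-01  4.22112573e-04  9.52962018e-01] 306.51495228197297
```

Run:
```python
from h import *
s=ctrl.observe(); print(s['q']); y=np.radians(90-4.5)
print(goto((.555,-.12,.24),y), Ro.from_quat(s['tool_rot']).as_matrix().round(3).tolist())
```

```text
[-1.29258805e+00  4.80196365e-01  1.59630004e+00  3.30441376e-05
  1.06508347e+00 -4.66376442e-02]
(array([ 3.251, -2.394, -0.218]), array([ 0.   , -0.   ,  0.257])) [[0.948, 0.319, 0.0], [0.319, -0.948, -0.0], [0.0, 0.0, -1.0]]
```

```bash
for i in 1 2 3 4; do python3 -m crank '[[1,0.4,-0.3,-0.027,0,0,0],[1,0.81,-0.6,-0.055,0,0,0],[1,0.81,-0.6,-0.055,0,0,0],[1,0.81,-0.6,-0.055,0,0,0],[1,0.81,-0.6,-0.055,0,0,0]]' | tail -c 400; done
for i in 1 2 3 4 5; do python3 -m crank '[[1,0,0,0,0,0,-0.35],[1,0,0,0,0,0,-0.35],[1,0,0,0,0,0,-0.35],[1,0,0,0,0,0,-0.35],[1,0,0,0,0,0,-0.35]]' |tail -c 300; done
python3 - <<'E'
from h import *
s=ctrl.observe(); print(s['time_s'],s['eef_pos'],s['q'].round(3) if hasattr(s['q'],'round') else s['q'])
c=optics.read_camera('wrist'); np.savez('pics/w1.npz',**c)
print([(d['score'],np.round(d['box'])) for d in spot_in('wrist','boss_a')])
print(goto((.5387,.18,.21),np.radians(85.5)))
cv2.imwrite('pics/w1.png',cv2.cvtColor(c['img'],cv2.COLOR_RGB2BGR))
E
```

```text
time_s: 1.27
eef_pos: [0.2962, -0.4879, 0.216]
tool_rot: [0.987, 0.163, 0.0, -0.001]
force: [0.3, 0.2, 0.4]
opening: 0.0851
gripper_force: 0.0
time_s: 1.68
eef_pos: [0.3825, -0.3646, 0.2243]
tool_rot: [0.987, 0.163, 0.0, -0.0]
force: [1.0, 0.3, -0.1]
opening: 0.0852
gripper_force: 0.0
time_s: 2.1
eef_pos: [0.4692, -0.241, 0.2325]
tool_rot: [0.987, 0.163, 0.001, -0.0]
force: [-0.2, 0.2, -0.2]
opening: 0.085
gripper_force: 0.0
time_s: 2.52
eef_pos: [0.5559, -0.117, 0.2405]
tool_rot: [0.987, 0.163, 0.001, -0.0]
force: [-1.0, 0.4, -1.0]
opening: 0.0855
gripper_force: 0.0
time_s: 2.93
eef_pos: [0.5529, -0.1211, 0.2402]
tool_rot: [0.904, 0.427, -0.0, 0.0]
force: [0.3, -0.5, 0.3]
opening: 0.0855
gripper_force: 0.0
time_s: 3.35
eef_pos: [0.5529, -0.1212, 0.2402]
tool_rot: [0.755, 0.656, -0.0, 0.0]
force: [-0.8, 0.2, 0.4]
opening: 0.0855
gripper_force: 0.0
time_s: 3.77
eef_pos: [0.5529, -0.1212, 0.2402]
tool_rot: [0.548, 0.836, -0.0, 0.0]
force: [-0.1, 0.4, -0.1]
opening: 0.0854
gripper_force: 0.0
time_s: 4.18
eef_pos: [0.5529, -0.1212, 0.2402]
tool_rot: [0.301, 0.954, -0.0, -0.0]
force: [-0.5, -0.1, -0.4]
opening: 0.0857
gripper_force: 0.0
time_s: 4.6
eef_pos: [0.5529, -0.1212, 0.2402]
tool_rot: [0.03, 1.0, -0.0, -0.0]
force: [-0.6, -0.2, -0.8]
opening: 0.0854
gripper_force: 0.0
4.6 [ 0.55289194 -0.12121456  0.24021787] [-0.269  0.33   1.753 -0.     1.059 -1.779]
[(0.84, array([304., 120.,  37.,  43.])), (0.71, array([206., 210.,  39.,  38.]))]
(array([0.23 , 1.996, 0.201]), array([-0.   , -0.   ,  0.007]))
```

View pics/w1.png

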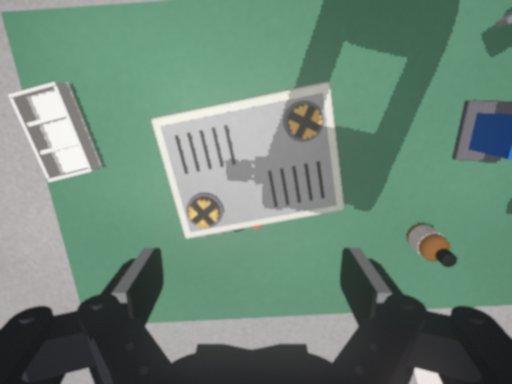

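The wrist view shows both screws clearly, at (304,120) and (206,210). Their slots look roughly diagonal in the image. I'll measure the screw centres and slot angles.

```bash
cat >> h.py <<'E'
def screw(c,guess,h=.079):
    """centre and slot angle (deg mod 90, world) from brass lands rectified to plane z=h"""
    n=320; k=.0002; g=np.array(guess,float)
    for _ in range(3):
        i,j=np.mgrid[:n,:n]; X=np.stack([g[0]+(i-n/2)*k,g[1]+(j-n/2)*k,np.full(i.shape,h)],-1)
        C=X@c['R'].T+c['t']; u=C[...,0]/C[...,2]*c['fx']+c['cx']; v=C[...,1]/C[...,2]*c['fy']+c['cy']
        I=cv2.remap(c['img'],u.astype(np.float32),v.astype(np.float32),cv2.INTER_LINEAR)
        H=cv2.cvtColor(I,cv2.COLOR_RGB2HSV); m=((H[...,1]>110)&(H[...,0]<32)&(I[...,0]>70)).astype(np.uint8)
        m[np.hypot(i-n/2,j-n/2)*k>.026]=0
        p=np.argwhere(m).astype(np.float32); (a,b),r=cv2.minEnclosingCircle(p); mc=p.mean(0)
        g=g+(np.array([a,b])-n/2)*k
    d=(p-np.array([a,b]))*k; rr=np.hypot(*d.T); th=np.arctan2(d[:,1],d[:,0])
    sel=(rr>.006)&(rr<.017); f=np.exp(4j*th[sel]).mean()
    land=np.degrees(np.angle(f))/4
    return g.round(4),'centroid',(g+(mc-[a,b])*k).round(4),'r',round(r*k,4),'slot',round((land+45)%90,1),'q',abs(f).round(2)
E
python3 - <<'E'
from h import *
for n in ['w1','top','side']:
    c=dict(np.load(f'pics/{n}.npz'))
    for g in [(.603,-.180),(.506,-.062)]: print(n,*screw(c,g))
    if n=='w1':
        W=cloud(c); print('case',rect(W[(W[...,2]>.055)&(W[...,2]<.072)&(W[...,0]>.4)&(W[...,0]<.7)&(W[...,1]<.05)&(W[...,1]>-.25)]))
print(goto((.5387,.18,.23),np.radians(85.5)))
E
```

```text
w1 [ 0.6002 -0.1794] centroid [ 0.6006 -0.1809] r 0.0156 slot 34.0 q 0.53
w1 [ 0.5046 -0.0625] centroid [ 0.5044 -0.0609] r 0.0161 slot 62.6 q 0.7
case {'c': (552.8, -121.0), 'size': (149.6, 200.5), 'long_deg': -82.2}
top [ 0.6025 -0.181 ] centroid [ 0.6022 -0.1803] r 0.0185 slot 36.4 q 0.39
top [ 0.5058 -0.0626] centroid [ 0.5059 -0.0629] r 0.018 slot 62.6 q 0.42
side [ 0.6014 -0.1729] centroid [ 0.6012 -0.1714] r 0.0208 slot 32.7 q 0.14
side [ 0.5067 -0.0541] centroid [ 0.5052 -0.0536] r 0.019 slot 63.1 q 0.11
(array([0.23 , 1.996, 0.068]), array([-0.   , -0.   ,  0.007]))
```

```bash
for i in 1 2; do python3 -m crank '[[1,0.06,0.5,0.02,0,0,0],[1,0.115,0.998,0.034,0,0,0],[1,0.115,0.998,0.034,0,0,0],[1,0.115,0.998,0.034,0,0,0],[1,0.115,0.998,0.034,0,0,0]]' | head -2; done
python3 - <<'E'
from h import *
s=ctrl.observe(); print(s['eef_pos'],s['q'])
c=optics.read_camera('wrist'); W=cloud(c); H=hsv(c)
print([(d['score'],np.round(d['box'])) for d in spot_in('wrist','driver')])
b=(H[...,0]>100)&(H[...,0]<125)&(H[...,1]>110)&(W[...,2]>.118)&(W[...,2]<.15)&(W[...,0]>.47)
P=W[b]; zt=np.nanpercentile(P[:,2],50); print('top z',zt,rect(P[abs(P[:,2]-zt)<.005]))
st=(H[...,0]>100)&(H[...,0]<125)&(H[...,1]>110)&(W[...,2]>.065)&(W[...,2]<.085)&(W[...,0]>.47)
print('rim',np.nanmedian(W[st][:,2]),rect(W[st]))
print(goto((.5387,.18,.104),np.radians(85.5)))
cv2.imwrite('pics/w2.png',cv2.cvtColor(c['img'],cv2.COLOR_RGB2BGR))
E
```

```text
time_s: 5.12
eef_pos: [0.5456, 0.0342, 0.2351]
time_s: 5.53
eef_pos: [0.539, 0.1847, 0.2299]
[0.53903985 0.18467908 0.22991661] [ 2.76300235e-01  3.44992650e-01  1.75782166e+00  9.54485709e-04
  1.03835138e+00 -1.22718145e+00]
[(0.97, array([241.,  37., 136.,  74.])), (0.84, array([314., 260.,  53.,  58.])), (0.75, array([246., 180.,  31.,  89.]))]
top z 0.134803906944746 {'c': (536.7, 179.3), 'size': (23.7, 79.2), 'long_deg': -5.0}
rim 0.07486387968420355 {'c': (536.9, 179.5), 'size': (33.2, 45.8), 'long_deg': -4.9}
(array([ 0.002, -0.008,  0.839]), array([-0.   , -0.   ,  0.007]))
```

View pics/w2.png

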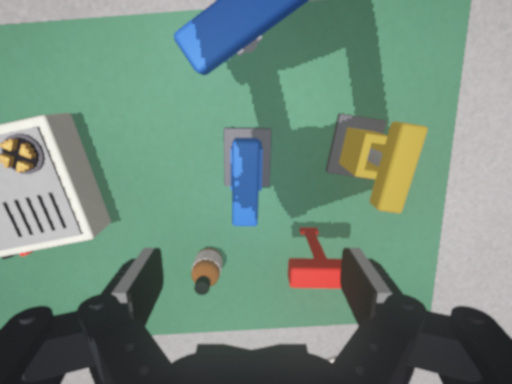

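Wrist view: the blue driver stands in its stand with the bar at (246,180). Its top measures 0.135, the rim 0.075 and the bar 79x24 mm, all as expected. Going down to grip.

```bash
python3 -m crank '[[1,0.01,0,0.2,0,0,0.01],[1,0.01,-0.002,0.4,0,0,0.01],[1,0.01,-0.002,0.6,0,0,0.01],[1,0.01,-0.002,0.78,0,0,0.01],[1,0.01,-0.002,0.839,0,0,0.01]]';python3 -m crank '[[1,0,0,0,0,0,0],[1,0,0,0,0,0,0]]'
python3 - <<'E'
from h import *
s=ctrl.observe();print(s['eef_pos'],goto((.5375,.1795,.104),np.radians(85)))
E
```

```text
time_s: 6.05
eef_pos: [0.5359, 0.1786, 0.101]
tool_rot: [0.043, 0.999, -0.001, -0.002]
force: [-0.9, -0.4, -0.5]
opening: 0.0856
gripper_force: 0.0
time_s: 6.22
eef_pos: [0.5381, 0.1802, 0.1049]
tool_rot: [0.043, 0.999, -0.0, -0.0]
force: [0.8, 0.4, 0.4]
opening: 0.0854
gripper_force: 0.0
[0.5380813  0.18018845 0.10488638] (array([ 0.003, -0.005,  0.006]), array([-0.   , -0.   ,  0.001]))
```

Good. Close with 90 N, then lift 110 mm.

```bash
python3 -m crank '[[-1,0.003,-0.003,0.006,0,0,0],[-1,0.003,-0.003,0.006,0,0,0],[-1,0.003,-0.003,0.006,0,0,0],[-1,0.003,-0.003,0.006,0,0,0],[-1,0.003,-0.003,0.006,0,0,0]]' 90;python3 -m crank '[[-1,0,0,0,0,0,0],[-1,0,0,0,0,0,0],[-1,0,0,0,0,0,0],[-1,0,0,0,0,0,0],[-1,0,0,0,0,0,0]]'
```

```text
time_s: 6.63
eef_pos: [0.5373, 0.1808, 0.104]
tool_rot: [0.042, 0.999, 0.0, 0.0]
force: [0.3, 1.2, -1.3]
opening: 0.0257
gripper_force: 0.0
time_s: 7.05
eef_pos: [0.5378, 0.181, 0.1043]
tool_rot: [0.042, 0.999, 0.0, 0.001]
force: [-0.6, -0.6, 11.5]
opening: 0.0206
gripper_force: 88.1
```

```bash
python3 -m crank '[[-1,0,0,-0.1,0,0,0],[-1,0,0,-0.3,0,0,0],[-1,0,0,-0.5,0,0,0],[-1,0,0,-0.7,0,0,0],[-1,0,0,-0.8,0,0,0]]';python3 -m crank '[[-1,0,0,0,0,0,0],[-1,0,0,0,0,0,0]]'
python3 - <<'E'
from h import *
s=ctrl.observe();print(s['eef_pos'],s['opening'])
c=optics.read_camera('side'); W=cloud(c); cv2.imwrite('pics/s2.png',cv2.resize(cv2.cvtColor(c['img'][150:320,180:380],cv2.COLOR_RGB2BGR),(800,600),interpolation=cv2.INTER_CUBIC))
E
```

```text
time_s: 7.47
eef_pos: [0.5381, 0.1811, 0.2269]
tool_rot: [0.042, 0.999, 0.001, 0.002]
force: [1.7, -0.3, -1.1]
opening: 0.0205
gripper_force: 89.3
time_s: 7.63
eef_pos: [0.5373, 0.1809, 0.2239]
tool_rot: [0.042, 0.999, 0.0, 0.001]
force: [-1.5, -0.0, -2.2]
opening: 0.0204
gripper_force: 89.3
[0.53729056 0.18087989 0.22392317] 0.02042718001818608
```

View pics/s2.png

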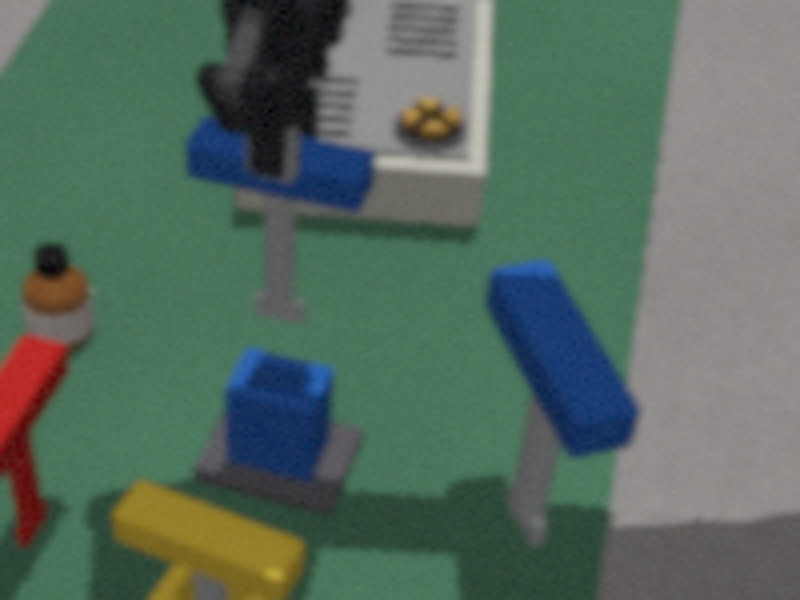

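Lifted, upright, gripped at the middle; the stand's pocket is empty and visible. Now to screw A.

Run:
```python
from h import *
print(goto((.5052,-.0622,.192),np.radians(62.6)))
```

```text
(array([ 0.074, -1.631,  0.206]), array([-0.   , -0.   ,  0.251]))
```

```bash
for i in 1 2; do python3 -m crank '[[-1,0.02,-0.3,0,0,0,0],[-1,0.037,-0.55,0.05,0,0,0],[-1,0.037,-0.815,0.1,0,0,0],[-1,0.037,-0.815,0.103,0,0,0],[-1,0.037,-0.815,0.103,0,0,0]]' |head -2; done;  python3 -m crank '[[-1,0,0,0,0,0,0.07],[-1,0,0,0,0,0,0.14],[-1,0,0,0,0,0,0.21],[-1,0,0,0,0,0,0.251],[-1,0,0,0,0,0,0.251]]'
python3 - <<'E'
from h import *
print(goto((.5052,-.0622,.192),np.radians(62.6)))
c=optics.read_camera('side');d=optics.read_camera('wrist')
a=cv2.resize(c['img'][120:220,220:345],(500,400),interpolation=cv2.INTER_CUBIC); b=cv2.resize(d['img'][60:330,100:400],(300,270))
o=np.zeros((400,800,3),np.uint8); o[:,:500]=a; o[:270,500:]=b
cv2.imwrite('pics/s3.png',cv2.cvtColor(o,cv2.COLOR_RGB2BGR)); np.savez('pics/s3.npz',**c)
E
```

```text
time_s: 8.1
eef_pos: [0.5199, 0.0574, 0.2061]
time_s: 8.52
eef_pos: [0.5049, -0.063, 0.1913]
time_s: 8.93
eef_pos: [0.5057, -0.0604, 0.1921]
tool_rot: [0.238, 0.971, 0.0, -0.0]
force: [0.5, -0.5, -1.0]
opening: 0.0208
gripper_force: 89.7
(array([-0.003, -0.012,  0.   ]), array([ 0.   , -0.   , -0.001]))
```

View pics/s3.png

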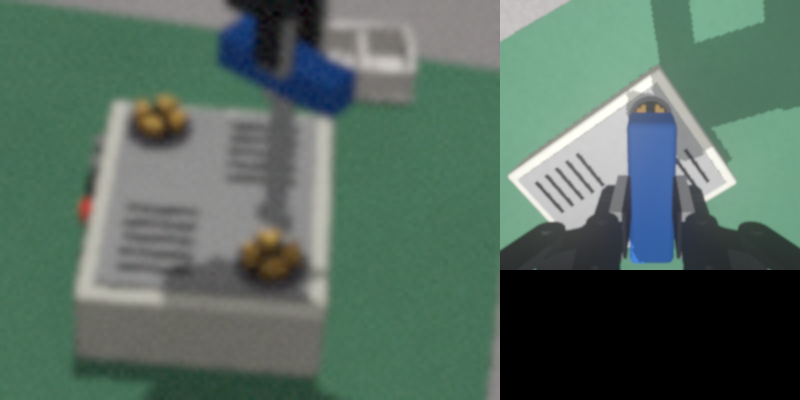

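The blade hovers just over screw A. In the wrist view the ring is centred on the bar and a slot lies along it. Lowering gently.

```bash
python3 -m crank '[[-1,-0.003,-0.01,0.03,0,0,0],[-1,-0.003,-0.01,0.06,0,0,0],[-1,-0.003,-0.01,0.1,0,0,0],[-1,-0.003,-0.01,0.13,0,0,0],[-1,-0.003,-0.01,0.13,0,0,0]]';python3 -m crank '[[-1,0,0,0.015,0,0,0],[-1,0,0,0.03,0,0,0],[-1,0,0,0.03,0,0,0]]'; python3 -c "
from h import *; s=ctrl.observe(); print(s['eef_pos'],s['force'],s['ft_torque'])"
```

```text
time_s: 9.45
eef_pos: [0.5058, -0.0636, 0.1727]
tool_rot: [0.236, 0.972, 0.0, 0.0]
force: [-0.7, 0.6, 6.4]
opening: 0.0206
gripper_force: 90.8
time_s: 9.7
eef_pos: [0.5054, -0.0635, 0.168]
tool_rot: [0.237, 0.972, 0.0, 0.0]
force: [0.8, 2.3, -1.5]
opening: 0.0203
gripper_force: 89.9
[ 0.50535543 -0.06349987  0.16800653] [ 0.84480125  2.27040763 -1.54759964] [ 0.42231159 -0.43589277  0.06592032]
```

No reaction at 5 mm below the lands, so the blade is in the slot. Down 2 mm more and turn.

```bash
python3 -m crank '[[-1,0,0,0.013,0,0,0],[-1,0,0,0.013,0,0,0]]'|grep -E "eef|force:"; for i in 1 2; do python3 -m crank '[[-1,0,0,0,0,0,0.07],[-1,0,0,0,0,0,0.14],[-1,0,0,0,0,0,0.21],[-1,0,0,0,0,0,0.28],[-1,0,0,0,0,0,0.35]]'|grep -E "eef|rot|force:"; python3 -c "
from h import *; s=ctrl.observe(); print(s['ft_torque'],s['q'][5])"; done
```

```text
eef_pos: [0.505, -0.0634, 0.166]
force: [1.1, 1.9, -2.6]
gripper_force: 89.7
eef_pos: [0.5058, -0.0633, 0.1663]
tool_rot: [0.494, 0.87, 0.0, 0.0]
force: [3.8, 3.5, -5.9]
gripper_force: 89.4
[ 0.84328599 -1.30943122  0.2023646 ] -0.7225842407390699
eef_pos: [0.5059, -0.0636, 0.1663]
tool_rot: [0.711, 0.703, 0.0, 0.0]
force: [4.2, 0.1, -6.0]
gripper_force: 89.4
[ 0.15047904 -1.2002758   0.15403779] -0.17279073527715394
```

```bash
for i in 1 ; do python3 -m crank '[[-1,0,0,0,0,0,0.07],[-1,0,0,0,0,0,0.14],[-1,0,0,0,0,0,0.21],[-1,0,0,0,0,0,0.28],[-1,0,0,0,0,0,0.28]]'|grep -E "eef|rot|force:"; python3 -c "
from h import *; s=ctrl.observe(); print(s['ft_torque'],s['q'][5])"; done;  python3 -m crank '[[-1,0,0,0,0,0,0.05],[-1,0,0,0,0,0,0.1],[-1,0,0,0,0,0,0.1]]'|grep -E "eef|rot|force:"; python3 -c "
from h import *; s=ctrl.observe(); print(s['ft_torque'],s['q'][5])"
```

```text
eef_pos: [0.5056, -0.0638, 0.1663]
tool_rot: [0.848, 0.531, 0.0, 0.0]
force: [2.3, -0.6, -3.6]
gripper_force: 89.7
[-0.2575236  -0.89961772  0.07678199] 0.26745612186427764
eef_pos: [0.5055, -0.0637, 0.1664]
tool_rot: [0.885, 0.465, 0.0, 0.0]
force: [3.2, -1.0, -2.6]
gripper_force: 89.7
[-0.30019806 -0.83939906  0.11838026] 0.4190344125491087
```

```bash
for i in 1 2 3 4; do python3 -m crank '[[-1,0,0,0,0,0,0.05],[-1,0,0,0,0,0,0.08],[-1,0,0,0,0,0,0.08]]'|grep -E "eef"; python3 -c "
from h import *; s=ctrl.observe(); print(s['ft_torque'],s['q'][5],s['force'])"; done
```

```text
eef_pos: [0.5054, -0.0637, 0.1664]
[-0.43202362 -0.76902563  0.10897429] 0.5417600859155901 [ 2.85841218 -1.01461233 -3.0231331 ]
eef_pos: [0.5053, -0.0637, 0.1664]
[-0.5172749  -0.67431868  0.55167947] 0.6670249474048131 [ 2.93647679 -1.4240451  -4.98440909]
eef_pos: [0.5052, -0.0637, 0.1664]
[-0.6311049  -0.63068265  1.38598652] 0.7921835002492587 [ 3.25540671 -2.08396007 -3.83907063]
eef_pos: [0.5051, -0.0637, 0.1664]
[-0.81688964 -0.45774464  2.31444762] 0.9174860804853864 [ 1.74712037 -2.93586537 -3.34259146]
```

Torque climbs to 2.3 Nm, so screw A is against its stop. Unwind to zero torque, then lift.

```bash
python3 -m crank '[[-1,0,0,0,0,0,-0.07],[-1,0,0,0,0,0,-0.14],[-1,0,0,0,0,0,-0.2],[-1,0,0,0,0,0,-0.2]]'|grep -E "eef"; python3 -c "
from h import *; s=ctrl.observe(); print(s['ft_torque'],s['q'][5],s['force'])"; python3 -m crank '[[-1,0,0,0,0,0,-0.03],[-1,0,0,0,0,0,-0.03]]'|grep -E "eef"; python3 -c "
from h import *; s=ctrl.observe(); print(s['ft_torque'],s['q'][5],s['force'])"; python3 -m crank '[[-1,0,0,-0.05,0,0,0],[-1,0,0,-0.1,0,0,0],[-1,0,0,-0.17,0,0,0],[-1,0,0,-0.17,0,0,0]]';  python3 - <<'E'
from h import *
s=ctrl.observe(); print(s['force'],s['ft_torque'],s['q'][5])
x=Ro.from_quat(s['tool_rot']).as_matrix()[:,0]; print('tool x yaw',np.degrees(np.arctan2(x[1],x[0])))
c=optics.read_camera('wrist'); W=cloud(c); H=hsv(c)
b=(H[...,0]>100)&(H[...,0]<125)&(H[...,1]>110)&(W[...,2]>.15)&(abs(W[...,0]-.505)<.08)&(abs(W[...,1]+.06)<.08)
P=W[b]; zt=np.nanpercentile(P[:,2],50); print('top z',zt,rect(P[abs(P[:,2]-zt)<.005]))
print(goto((.601,-.180,.193)), [ (k,goto((.601,-.18,.193),np.radians(k))) for k in (35,-55)])
E
```

```text
eef_pos: [0.5055, -0.0635, 0.1666]
[-0.47107631 -0.71679896  0.18454759] 0.5974935777386765 [ 2.00054518 -1.19868843 -1.95920113]
eef_pos: [0.5054, -0.0635, 0.1666]
[-0.38488333 -0.66913685 -0.01639261] 0.5579328637831433 [ 1.74784719 -2.20824104 -1.28166264]
time_s: 13.2
eef_pos: [0.506, -0.0636, 0.1942]
tool_rot: [0.916, 0.401, 0.001, 0.001]
force: [1.0, -1.0, -1.5]
opening: 0.0205
gripper_force: 90.6
[ 1.02065639 -0.96572952 -1.5405087 ] [ 0.00216572 -0.04105201  0.01449138] 0.5609448418917045
tool x yaw 47.27625175912923
top z 0.22475508592375099 {'c': (504.1, -63.9), 'size': (79.7, 23.0), 'long_deg': 48.1}
[-0.14   0.993  0.004] [(35, (array([-0.14 ,  0.993,  0.004]), array([ 0.001,  0.   , -0.863]))), (-55, (array([-0.14 ,  0.993,  0.004]), array([ 0.001, -0.001,  0.137])))]
```

```bash
python3 -m crank '[[-1,-0.04,0.28,0,0,0,0],[-1,-0.08,0.56,0,0,0,0],[-1,-0.11,0.8,0,0,0,0],[-1,-0.14,0.997,0,0,0,0],[-1,-0.14,0.997,0,0,0,0]]' |head -2; for i in 1 2 3; do python3 -m crank '[[-1,0,0,0,0,0,-0.07],[-1,0,0,0,0,0,-0.14],[-1,0,0,0,0,0,-0.21],[-1,0,0,0,0,0,-0.288],[-1,0,0,0,0,0,-0.288]]' |head -2; done
python3 - <<'E'
from h import *
s=ctrl.observe(); print(goto((.6015,-.1805,.173),np.radians(35)),s['q'][5])
c=optics.read_camera('wrist'); o=optics.read_camera('top')
for g in [(.6015,-.1805),(.5055,-.063)]:
  for k in (c,o):
    try: print(*screw(k,g))
    except Exception as e: print(e)
b=cv2.resize(c['img'],(512,384)); cv2.imwrite('pics/w4.png',cv2.cvtColor(b,cv2.COLOR_RGB2BGR))
E
```

```text
time_s: 13.67
eef_pos: [0.6041, -0.1847, 0.1917]
time_s: 14.08
eef_pos: [0.6006, -0.1802, 0.1917]
time_s: 14.5
eef_pos: [0.6007, -0.1802, 0.1918]
time_s: 14.92
eef_pos: [0.6008, -0.1802, 0.1919]
(array([-0.004,  0.003,  0.126]), array([-0., -0.,  0.])) -0.9514652612741837
[ 0.5947 -0.1709] centroid [ 0.5988 -0.167 ] r 0.011 slot 86.1 q 0.87
[ 0.5055 -0.2765] centroid [nan nan] r 0.0 slot nan q nan
[ 0.5064 -0.0637] centroid [ 0.513  -0.0694] r 0.0165 slot 56.9 q 0.45
[ 0.5062 -0.0629] centroid [ 0.506 -0.063] r 0.018 slot 58.3 q 0.42h.py:37: RuntimeWarning: Mean of empty slice.
  p=np.argwhere(m).astype(np.float32); (a,b),r=cv2.minEnclosingCircle(p); mc=p.mean(0)
  ret = um.true_divide(
h.py:40: RuntimeWarning: Mean of empty slice.
  sel=(rr>.006)&(rr<.017); f=np.exp(4j*th[sel]).mean()
  ret = ret.dtype.type(ret / rcount)
```

View pics/w4.png

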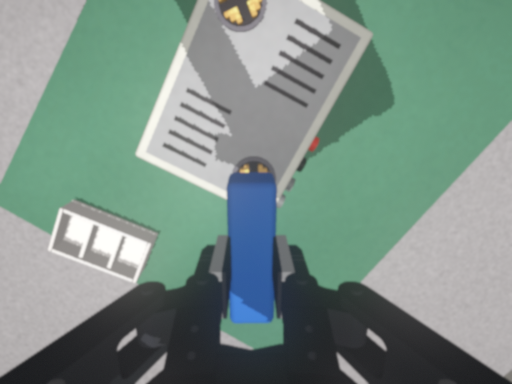

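The wrist view shows ring B at (254,170), in line with the bar at x=252, and a slot along it. Screw A's slot has moved 94° clockwise, which fits with home. Lowering on B.

```bash
python3 -m crank '[[-1,-0.004,0.003,0.03,0,0,0],[-1,-0.004,0.003,0.06,0,0,0],[-1,-0.004,0.003,0.1,0,0,0],[-1,-0.004,0.003,0.126,0,0,0],[-1,-0.004,0.003,0.126,0,0,0]]' | grep -E "eef|force";python3 -m crank '[[-1,0,0,0.015,0,0,0],[-1,0,0,0.03,0,0,0],[-1,0,0,0.03,0,0,0]]' | grep -E "eef|force"; python3 -m crank '[[-1,0,0,0.013,0,0,0],[-1,0,0,0.013,0,0,0]]' | grep -E "eef|force";python3 -c "
from h import *; s=ctrl.observe(); print(s['eef_pos'],s['force'],s['ft_torque'])"
```

```text
eef_pos: [0.6019, -0.1807, 0.1728]
force: [-1.0, -0.1, 3.5]
gripper_force: 91.4
eef_pos: [0.6016, -0.1805, 0.168]
force: [1.4, 0.3, -1.2]
gripper_force: 90.7
eef_pos: [0.6016, -0.1804, 0.1661]
force: [2.7, 1.0, -1.7]
gripper_force: 90.6
[ 0.60155423 -0.18044151  0.16606808] [ 2.74581508  1.0052907  -1.71822402] [ 0.3249093  -0.50255235  0.01216   ]
```

Engaged. Turning clockwise.

```bash
for i in 1 2 3; do python3 -m crank '[[-1,0,0,0,0,0,0.07],[-1,0,0,0,0,0,0.14],[-1,0,0,0,0,0,0.21],[-1,0,0,0,0,0,0.28],[-1,0,0,0,0,0,0.28]]'|grep -E "eef"; python3 -c "
from h import *; s=ctrl.observe(); print(s['ft_torque'],s['q'][5],s['force'])"; done;  for i in 1 2; do python3 -m crank '[[-1,0,0,0,0,0,0.05],[-1,0,0,0,0,0,0.08],[-1,0,0,0,0,0,0.08]]'|grep -E "eef"; python3 -c "
from h import *; s=ctrl.observe(); print(s['ft_torque'],s['q'][5],s['force'])"; done
```

```text
eef_pos: [0.6023, -0.1806, 0.1665]
[ 0.21287422 -1.31464022  0.08917214] -0.5062647808145128 [ 3.81923174  0.54273151 -3.08447728]
eef_pos: [0.6021, -0.1809, 0.1666]
[-0.27483042 -1.32201561  0.10120069] -0.07033102690460073 [ 3.51844081 -1.19974784 -2.98402073]
eef_pos: [0.6019, -0.1809, 0.1666]
[-0.61746766 -0.98361287  0.09755139] 0.3669266950815456 [ 3.73380466 -2.47773161 -3.60399518]
eef_pos: [0.6018, -0.1809, 0.1666]
[-0.69459786 -0.92929283  0.08927171] 0.4874564898676541 [ 3.36792587 -3.38701742 -3.38034852]
eef_pos: [0.6017, -0.1808, 0.1666]
[-0.76796128 -0.82480729  0.14391615] 0.6138715946601307 [ 3.12866265 -2.76040739 -3.15669502]
```

```bash
for i in 1 2 3 4 5; do python3 -m crank '[[-1,0,0,0,0,0,0.05],[-1,0,0,0,0,0,0.08],[-1,0,0,0,0,0,0.08]]'|grep -E "eef"; python3 -c "
from h import *; s=ctrl.observe(); print(s['ft_torque'],s['q'][5],s['force'])"; done
```

```text
eef_pos: [0.6016, -0.1808, 0.1667]
[-0.80473012 -0.70804893  0.10944836] 0.7400592395614662 [ 2.42643216 -2.47585302 -3.20119552]
eef_pos: [0.6016, -0.1807, 0.1666]
[-0.85196462 -0.59046291  0.06399789] 0.8660976680176173 [ 0.62638033 -4.16626254 -2.65106983]
eef_pos: [0.6015, -0.1807, 0.1666]
[-0.97629071 -0.48189966  0.6392479 ] 0.9916462588011362 [ 1.8670536  -3.39165022 -2.6446549 ]
eef_pos: [0.6015, -0.1807, 0.1666]
[-1.03252805 -0.35924853  1.47380608] 1.117081653976584 [ 1.19872601 -3.16729018 -2.37992238]
eef_pos: [0.6014, -0.1799, 0.1666]
[ 0.88698829 -0.29558469  0.71733315] 1.2435978700602401 [ 0.26425952  3.94419917 -3.99582765]
```

B is on its stop (1.5 Nm). Then something slipped a little, probably the bar in the pads. Unwind, lift and check.

```bash
python3 -m crank '[[-1,0,0,0,0,0,-0.05],[-1,0,0,0,0,0,-0.08],[-1,0,0,0,0,0,-0.08]]'|grep -E "eef"; python3 -c "
from h import *; s=ctrl.observe(); print(s['ft_torque'],s['q'][5],s['force'])"; python3 -m crank '[[-1,0,0,-0.03,0,0,0],[-1,0,0,-0.06,0,0,0],[-1,0,0,-0.12,0,0,0],[-1,0,0,-0.2,0,0,0],[-1,0,0,-0.3,0,0,0]]';python3 -m crank '[[-1,0,0,-0.1,0,0,0],[-1,0,0,-0.1,0,0,0]]' >/dev/null;  python3 - <<'E'
from h import *
s=ctrl.observe(); print(s['eef_pos'],s['force'],s['ft_torque'],s['q'][5],s['opening'])
x=Ro.from_quat(s['tool_rot']).as_matrix()[:,0]; print('tool x yaw',np.degrees(np.arctan2(x[1],x[0])))
c=optics.read_camera('wrist'); W=cloud(c); H=hsv(c)
b=(H[...,0]>100)&(H[...,0]<125)&(H[...,1]>110)&(W[...,2]>.15)&(abs(W[...,0]-.601)<.08)&(abs(W[...,1]+.18)<.08)
P=W[b]; zt=np.nanpercentile(P[:,2],50); print('top z',zt,rect(P[abs(P[:,2]-zt)<.006]))
Q=P[abs(P[:,2]-zt)<.006]; Q=Q-Q.mean(0); print('plane normal',np.linalg.svd(Q[::3],full_matrices=False)[2][2])
o=optics.read_camera('side'); cv2.imwrite('pics/s5.png',cv2.resize(cv2.cvtColor(o['img'][80:200,200:360],cv2.COLOR_RGB2BGR),(800,600),interpolation=cv2.INTER_CUBIC))
E
```

```text
eef_pos: [0.6013, -0.1799, 0.1665]
[ 0.29179869 -0.05853527 -0.01512039] 1.1133889980848493 [ 0.33394553  1.0625841  -1.71682404]
time_s: 19.52
eef_pos: [0.6014, -0.1807, 0.2126]
tool_rot: [0.999, 0.055, -0.0, -0.0]
force: [0.8, -0.9, -1.8]
opening: 0.0206
gripper_force: 90.7
[ 0.60341705 -0.18132364  0.2308222 ] [ 1.76610647 -0.51702737 -1.85620082] [-0.04963508 -0.04956604  0.01721385] 1.1213512962011345 0.020953757308016026
tool x yaw 6.273445924124472
top z 0.26052830412361067 {'c': (599.6, -181.5), 'size': (79.5, 23.1), 'long_deg': 12.0}
plane normal [0.00472441 0.04708309 0.9988798 ]
```

View pics/s5.png

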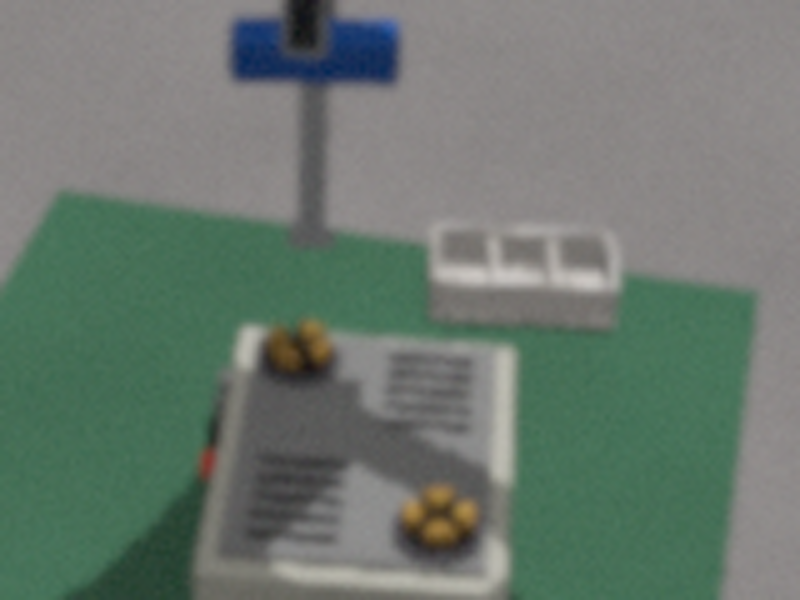

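Upright, with only about 5° of yaw slip in the pads. The tray is untouched. Back to the stand.

Run:
```python
from h import *
print(goto((.5378,.180,.215),np.radians(-100.2)))
c=optics.read_camera('wrist'); 
for g in [(.6015,-.1805)]: print(*screw(c,g))
```

```text
(array([-0.163, -2.438,  0.082]), array([ 0.   , -0.001,  0.183]))
[ 0.6039 -0.1663] centroid [ 0.6038 -0.1665] r 0.0018 slot nan q nanh.py:40: RuntimeWarning: Mean of empty slice.
  sel=(rr>.006)&(rr<.017); f=np.exp(4j*th[sel]).mean()
  ret = ret.dtype.type(ret / rcount)
```

```bash
for i in 1 2 3; do python3 -m crank '[[-1,-0.02,-0.25,0,0,0,0],[-1,-0.04,-0.5,0,0,0,0],[-1,-0.055,-0.7,0.015,0,0,0],[-1,-0.055,-0.813,0.027,0,0,0],[-1,-0.055,-0.813,0.027,0,0,0]]' |head -2; done;  python3 -m crank '[[-1,0,0,0,0,0,0.06],[-1,0,0,0,0,0,0.12],[-1,0,0,0,0,0,0.183],[-1,0,0,0,0,0,0.183],[-1,0,0,0,0,0,0.183]]'
python3 - <<'E'
from h import *
s=ctrl.observe(); print(s['eef_pos'],goto((.5378,.180,.12),np.radians(-100.2)),s['q'][5])
c=optics.read_camera('wrist'); W=cloud(c); H=hsv(c); blue=(H[...,0]>100)&(H[...,0]<125)&(H[...,1]>110)&(abs(W[...,0]-.538)<.06)&(abs(W[...,1]-.18)<.06)
P=W[blue&(W[...,2]>.2)]; zt=np.median(P[:,2]); print('bar',zt,rect(P[abs(P[:,2]-zt)<.005]))
P=W[blue&(abs(W[...,2]-.075)<.01)]; print('rim',len(P),rect(P) if len(P)>9 else '')
t=optics.read_camera('top'); W=cloud(t)
print('top screws',*screw(t,(.602,-.18)),*screw(t,(.5055,-.063)))
o=optics.read_camera('side'); a=cv2.resize(o['img'][180:330,200:320],(480,600),interpolation=cv2.INTER_CUBIC); b=np.zeros((600,320,3),np.uint8); b[:240]=cv2.resize(c['img'],(320,240))
cv2.imwrite('pics/s6.png',cv2.cvtColor(np.hstack([a,b]),cv2.COLOR_RGB2BGR))
E
```

```text
time_s: 20.25
eef_pos: [0.5787, -0.057, 0.2215]
time_s: 20.67
eef_pos: [0.5576, 0.0626, 0.2177]
time_s: 21.08
eef_pos: [0.5366, 0.1824, 0.2137]
time_s: 21.5
eef_pos: [0.5373, 0.1793, 0.2142]
tool_rot: [0.996, -0.088, -0.0, 0.0]
force: [0.8, -0.5, -2.0]
opening: 0.0205
gripper_force: 90.6
[0.53730258 0.17927142 0.21419413] (array([ 0.003, -0.006,  0.628]), array([0.   , 0.   , 0.002])) 2.015219417489558
bar 0.24391957468024025 {'c': (533.6, 179.6), 'size': (23.9, 79.5), 'long_deg': -4.4}
rim 582 {'c': (547.2, 178.4), 'size': (33.4, 27.6), 'long_deg': 84.3}
top screws [ 0.6024 -0.1807] centroid [ 0.6023 -0.1805] r 0.0184 slot 31.7 q 0.38 [ 0.5062 -0.0628] centroid [ 0.506 -0.063] r 0.018 slot 58.3 q 0.41
```

View pics/s6.png

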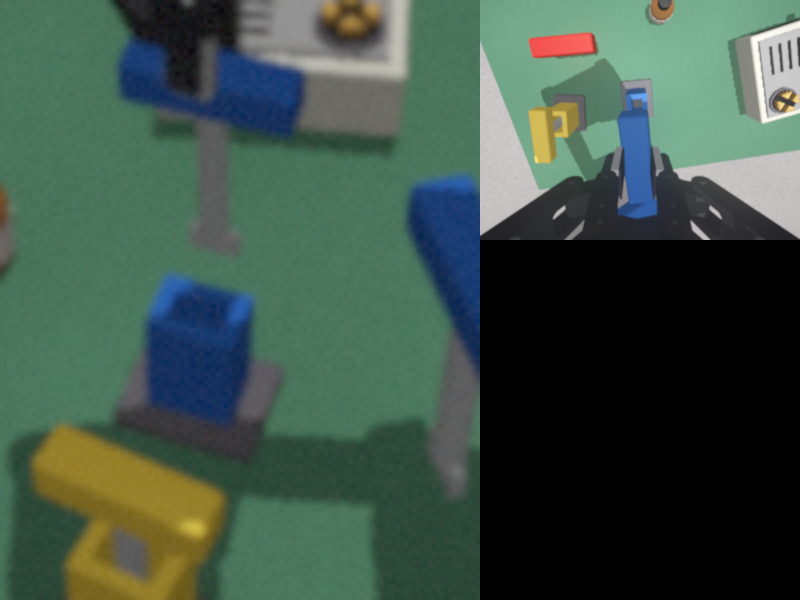

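Run:
```python
from h import *
s=ctrl.observe(); print(s['eef_pos'])
for n in ['side','top','wrist']:
    c=optics.read_camera(n); W=cloud(c); H=hsv(c); near=(abs(W[...,0]-.538)<.06)&(abs(W[...,1]-.18)<.05)
    blue=(H[...,0]>95)&(H[...,0]<128)&(H[...,1]>90)&near
    P=W[blue&(W[...,2]>.2)]; P=P[P[:,2]>np.percentile(P[:,2],97)-.008]; print(n,'bar',rect(P),P[:,0].min(),P[:,0].max())
    P=W[blue&(abs(W[...,2]-.076)<.006)]; 
    if len(P)>9: print(n,'rim',len(P),rect(P),np.percentile(P[:,0],[1,99]),np.percentile(P[:,1],[1,99]))
    P=W[near&~blue&(W[...,2]>.118)&(W[...,2]<.14)]
    if len(P)>5: print(n,'blade',len(P),rect(P),P.mean(0).round(4))
```

```text
[0.53718695 0.17981148 0.21435724]
side bar {'c': (532.7, 201.6), 'size': (93.2, 32.2), 'long_deg': 16.4} 0.49216369737346977 0.5811959721972867
side rim 251 {'c': (539.0, 181.2), 'size': (35.5, 46.3), 'long_deg': -4.6} [0.51571182 0.56200862] [0.16314038 0.19905673]
side blade 77 {'c': (532.4, 180.3), 'size': (9.0, 24.1), 'long_deg': -0.0} [0.5313 0.18   0.1285]
top bar {'c': (539.8, 139.5), 'size': (2.1, 3.6), 'long_deg': -85.1} 0.5388171840925182 0.5408159084378905
top rim 77 {'c': (539.2, 178.0), 'size': (34.0, 45.8), 'long_deg': -6.4} [0.51667341 0.56266139] [0.15925922 0.19331927]
wrist bar {'c': (536.4, 179.4), 'size': (24.4, 22.1), 'long_deg': 77.2} 0.5232785123015585 0.548020491782262
wrist rim 574 {'c': (537.9, 178.8), 'size': (33.9, 45.6), 'long_deg': -4.6} [0.53012234 0.5615522 ] [0.16105501 0.1949661 ]
```

In the same camera the blade sits about 6 mm short in x of the pocket's centre (side: 0.532 against 0.539; wrist: 4 mm). Shift +5.5 mm and lower, checking the force.

```bash
python3 -m crank '[[-1,0.036,-0.012,0,0,0,0],[-1,0.036,-0.012,0.06,0,0,0],[-1,0.036,-0.012,0.14,0,0,0],[-1,0.036,-0.012,0.22,0,0,0],[-1,0.036,-0.012,0.22,0,0,0]]' |grep -E "eef|force"
python3 - <<'E'
from h import *
for n in ['side']:
    c=optics.read_camera(n); W=cloud(c); H=hsv(c); near=(abs(W[...,0]-.538)<.06)&(abs(W[...,1]-.18)<.05)
    blue=(H[...,0]>95)&(H[...,0]<128)&(H[...,1]>90)&near
    P=W[blue&(abs(W[...,2]-.076)<.006)]; print(n,'rim',len(P),rect(P))
    P=W[near&~blue&(W[...,2]>.083)&(W[...,2]<.105)]; print(n,'blade',len(P),rect(P),P.mean(0).round(4))
E
```

```text
eef_pos: [0.5415, 0.1808, 0.1789]
force: [0.1, -0.3, -1.8]
gripper_force: 90.7
side rim 203 {'c': (538.8, 180.9), 'size': (36.3, 46.2), 'long_deg': -4.6}
side blade 67 {'c': (536.4, 181.6), 'size': (9.2, 23.7), 'long_deg': -0.8} [0.535  0.1813 0.0943]
```

```bash
python3 -m crank '[[-1,0.012,-0.002,0,0,0,0],[-1,0.012,-0.002,0.04,0,0,0],[-1,0.012,-0.002,0.08,0,0,0],[-1,0.012,-0.002,0.12,0,0,0],[-1,0.012,-0.002,0.12,0,0,0]]' |grep -E "eef|force";python3 -m crank '[[-1,0,0,0.04,0,0,0],[-1,0,0,0.08,0,0,0],[-1,0,0,0.12,0,0,0],[-1,0,0,0.15,0,0,0],[-1,0,0,0.15,0,0,0]]' |grep -E "eef|force"
```

```text
eef_pos: [0.5438, 0.1809, 0.1622]
force: [-0.6, -0.3, -2.0]
gripper_force: 90.7
eef_pos: [0.5439, 0.181, 0.1398]
force: [0.1, 1.0, -1.3]
gripper_force: 90.7
```

In the pocket with no resistance. Lower to just above the floor (TCP 0.1055 puts the tip about 1 mm off).

```bash
python3 -m crank '[[-1,0,0,0.06,0,0,0],[-1,0,0,0.11,0,0,0],[-1,0,0,0.16,0,0,0],[-1,0,0,0.2,0,0,0],[-1,0,0,0.2,0,0,0]]' |grep -E "eef|force";python3 -m crank '[[-1,0,0,0.015,0,0,0],[-1,0,0,0.025,0,0,0],[-1,0,0,0.03,0,0,0],[-1,0,0,0.03,0,0,0]]' |grep -E "eef|force"
```

```text
eef_pos: [0.5437, 0.1809, 0.1095]
force: [0.4, 0.9, -2.7]
gripper_force: 90.7
eef_pos: [0.5446, 0.1812, 0.1066]
force: [-0.1, 0.7, -0.9]
gripper_force: 90.7
```

```bash
python3 -m crank '[[-1,0,0,0.007,0,0,0],[-1,0,0,0.012,0,0,0],[-1,0,0,0.012,0,0,0]]' |grep -E "eef|force";python3 -m crank '[[-0.4,0,0,0,0,0,0],[-0.2,0,0,0,0,0,0],[0.2,0,0,0,0,0,0],[0.6,0,0,0,0,0,0],[1,0,0,0,0,0,0]]' |grep -E "eef|force|open"; python3 -m crank '[[1,0,0,0,0,0,0],[1,0,0,0,0,0,0],[1,0,0,0,0,0,0],[1,0,0,0,0,0,0],[1,0,0,0,0,0,0]]' |grep -E "eef|force|open"
```

```text
eef_pos: [0.545, 0.1812, 0.1051]
force: [0.6, 0.8, 2.5]
gripper_force: 91.3
eef_pos: [0.5445, 0.1811, 0.1047]
force: [0.2, -0.1, 0.4]
opening: 0.0691
gripper_force: 0.0
eef_pos: [0.5445, 0.1812, 0.1047]
force: [0.8, -0.6, -0.7]
opening: 0.0852
gripper_force: 0.0
```

Released. Retreat straight up and check.

```bash
python3 -m crank '[[1,0,0,-0.1,0,0,0],[1,0,0,-0.3,0,0,0],[1,0,0,-0.55,0,0,0],[1,0,0,-0.8,0,0,0],[1,0,0,-0.95,0,0,0]]' |grep -E "time|eef|force"; python3 -m crank '[[1,0,0,0,0,0,0],[1,0,0,0,0,0,0],[1,0,0,0,0,0,0]]' >/dev/null
python3 - <<'E'
from h import *
t0=dict(np.load('pics/top.npz'))
for n in ['side','top','wrist']:
    c=optics.read_camera(n); W=cloud(c); H=hsv(c); near=(abs(W[...,0]-.538)<.07)&(abs(W[...,1]-.18)<.05)&(W[...,2]<.16)
    blue=(H[...,0]>95)&(H[...,0]<128)&(H[...,1]>90)&near
    P=W[blue&(W[...,2]>.1)]; P=P[P[:,2]>np.percentile(P[:,2],95)-.008]; print(n,'bar',np.median(P[:,2]),rect(P))
    if n=='side':
        cv2.imwrite('pics/s7.png',cv2.resize(cv2.cvtColor(c['img'][90:330,150:400],cv2.COLOR_RGB2BGR),(625,600),interpolation=cv2.INTER_CUBIC))
        m=W[near&~blue&(W[...,2]>.08)&(W[...,2]<.1)]; print('shank',m.mean(0))
    if n=='top': print(screw(c,(.602,-.18)),screw(c,(.5055,-.063)))
E
```

```text
time_s: 25.35
eef_pos: [0.5455, 0.1814, 0.251]
force: [1.3, 0.3, 1.0]
gripper_force: 0.0
side bar 0.13307524264037804 {'c': (541.7, 187.0), 'size': (24.5, 79.2), 'long_deg': -13.9}
shank [0.54018813 0.18928073 0.0903602 ]
top bar 0.13598799089344918 {'c': (542.4, 182.7), 'size': (22.3, 79.2), 'long_deg': -13.5}
(array([ 0.6025, -0.1807]), 'centroid', array([ 0.6023, -0.1805]), 'r', 0.0184, 'slot', np.float64(31.7), 'q', np.float64(0.38)) (array([ 0.5061, -0.0629]), 'centroid', array([ 0.506, -0.063]), 'r', 0.018, 'slot', np.float64(58.3), 'q', np.float64(0.41))
wrist bar 0.13464976485314786 {'c': (541.3, 184.0), 'size': (24.2, 79.6), 'long_deg': -14.3}
```

View pics/s7.png

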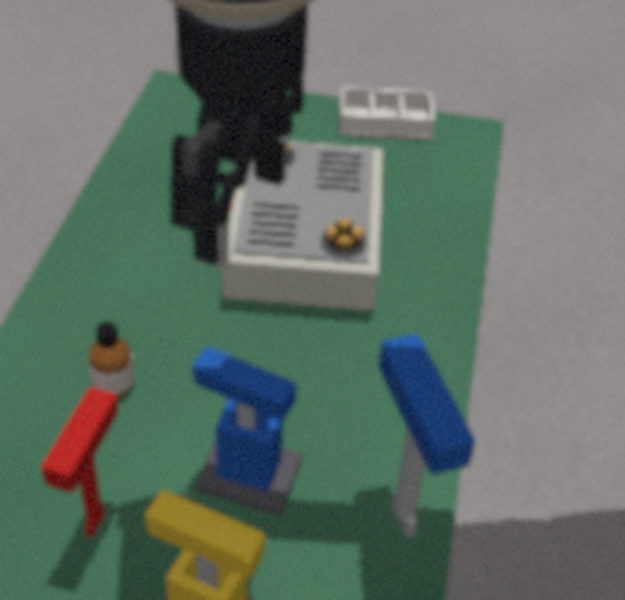

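The driver stands fully down: its top is at 0.135, as at the start, and it sits about 5 mm from the pocket's centre. Both screws were felt at their stops and the bystanders look untouched.

```bash
python3 -c "
from h import *; print(ctrl.close_job())"
```

```text
the job is handed in; nothing more can be done
None
```

I turned both screws clockwise to their stops with the blue driver, put it back upright and fully down in its blue stand, and handed the job in at about 26 s; the judge returned no verdict.

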